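Let two short tins out of the gravity rack

TASK

Two of the short tins are wanted for dinner: at the wooden rack that holds the short tins, press its thumb pad right down with the fingertips so that the gate lifts and one tin rolls into the front tray, let the pad come all the way back up so that the next tin rolls up to the gate, then press and let go once more. In the end two short tins lie in the tray and the third waits behind the closed gate. Only the pad is to be pressed: do not touch or lift any tin, do not work the rack with the long tins, and leave everything standing around as it is.

Things in the scene. Friction and masses are not known exactly. Their poses are not given: they have to be found in the camera images.
- rack_short: Wooden gravity rack with the short tins, fixed. Origin: on the worktop, mid-lane; x uphill along the lane (away from the robot at yaw 0), z up. 330 mm long (x -176 to +153), 64 mm wide over the boards. Lane floor inclined 0.17 rad, falling to -x. Three tins wait behind the gate, centres x -5, +49, +102, z 72, 81, 90 mm. The pad rests at x +72, y -64 (outside the right board), z 115 mm.
- short_gate (a point): Where the gate stops the tin, mid-lane, in rack_short's frame x -33, z 78 mm. The gate is the downhill end of a steel rocker on a pin along y at x -1, z 95 mm; the pad is its uphill end. A sprung bar goes down with the pad and holds the second tin while the gate is lifted. So one press lets out one tin; the next rolls up to the gate once the pad is back up.
- short_tray (a point): Middle of the front tray's floor of rack_short: x -112, z 26 mm in its frame. The tray is the lower part of the inclined lane, closed by a 30 mm lip at x -166 mm. Tins at rest in it have their centres at x -143 (first) and -90 mm (second), z 48 and 57 mm.
- rack_long: The other rack, not to be used: same make, length, mechanism and axes, but 104 mm wide over the boards and holding the long tins; its pad rests at x +72, y -84, z 115 mm. The racks stand side by side, either one on the left.
- pad_short (a point): Black rubber thumb pad of the short-tin rack, 36 x 40 x 6 mm, origin at the centre of its top. It swings down 39 mm on a 75 mm arm about the pin, shifting under 4 mm in x, tilting from 0.265 rad (uphill edge up) to as much the other way; nothing below it. Spring and damper: about 3 N at first, 10 N near the stop, more if pressed fast.
- pad_long (a point): The same kind of pad on the long-tin rack. Leave it alone.
- rocker_short (a joint): Angle of the short-tin rack's rocker, rad: 0 at rest (gate closed, pad up), 0.53 at the stop (pad fully down, gate fully lifted). A tin passes the gate above roughly 0.45. Let go, it returns to 0 in about half a second.
- rocker_long (a joint): Angle of the long-tin rack's rocker, rad: 0 at rest.
- short_tin_1: Short steel tin with paper label, 54 mm in diameter, 40 mm long, lying across its lane, number 1 from the gate at the start. Origin at its centre; y along its axis.
- short_tin_2: Short steel tin with paper label, 54 mm in diameter, 40 mm long, lying across its lane, number 2 from the gate at the start. Origin at its centre; y along its axis.
- short_tin_3: Short steel tin with paper label, 54 mm in diameter, 40 mm long, lying across its lane, number 3 from the gate at the start. Origin at its centre; y along its axis.
- long_tin_1: Long steel tin with paper label, 54 mm in diameter, 80 mm long, lying across its lane, number 1 from the gate at the start. Origin at its centre; y along its axis.
- long_tin_2: Long steel tin with paper label, 54 mm in diameter, 80 mm long, lying across its lane, number 2 from the gate at the start. Origin at its centre; y along its axis.
- long_tin_3: Long steel tin with paper label, 54 mm in diameter, 80 mm long, lying across its lane, number 3 from the gate at the start. Origin at its centre; y along its axis.
- spice_jar_a: Bystander: glass spice jar with black cap, 42 mm across, 90 mm tall. Origin at its underside's centre.
- spice_jar_b: Bystander: glass spice jar with black cap, 42 mm across, 90 mm tall. Origin at its underside's centre.
- kitchen_timer: Bystander: round kitchen timer, 66 mm across, 60 mm tall. Origin at its underside's centre.
- honey_jar: Bystander: jar with a gold lid, 63 mm across, 94 mm tall. Origin at its underside's centre.
- treat_tin: Bystander: teal box with hinged lid, 99 x 122 x 61 mm. Origin at its underside's centre.
Mind the look-alikes: they are no part of the job. Leave any blue look-alike of the short_tin_2 alone. Leave any black look-alike of the short_tin_3 alone.

How it is judged:
On the way, in this order (a step that is already met when the one before it is completed fails the run):
1. the robot presses the short-tin rack's pad down and the gate lifts (value of joint rocker_short above 0.4 rad and contact force between any of the fingers, the arm and rack_short above 0.5 N and distance between the grasp point and pad_short below 0.08 m), for 0.1 s.
2. pad back up, first tin in the tray, second tin waiting behind the gate (value of joint rocker_short below 0.06 rad and x of short_tin_1 in the frame of rack_short between -0.155 and -0.12 m and z of short_tin_1 in the frame of rack_short between 0.03 and 0.066 m and y of short_tin_1 in the frame of rack_short between -0.012 and 0.012 m and x of short_tin_2 in the frame of rack_short between -0.014 and 0.004 m and z of short_tin_2 in the frame of rack_short below 0.08 m), for 0.1 s.
3. the robot presses the pad down a second time (all of step 1), for 0.1 s.
At the end, for the whole second after the job is handed in: The first two short tins lie at rest in the front tray (centres more than 125 and 75 mm downhill of the rack's origin, not on top of anything), the third rests behind the closed gate (within about 1 cm of its place there), both rockers are back at rest (under 0.06 rad) (value of joint each of rocker_short, rocker_long below 0.06 rad and x of short_tin_1 in the frame of rack_short between -0.155 and -0.125 m and z of short_tin_1 in the frame of rack_short between 0.03 and 0.066 m and y of short_tin_1 in the frame of rack_short between -0.012 and 0.012 m and x of short_tin_2 in the frame of rack_short between -0.155 and -0.075 m and z of short_tin_2 in the frame of rack_short between 0.03 and 0.066 m and y of short_tin_2 in the frame of rack_short between -0.012 and 0.012 m and x of short_tin_3 in the frame of rack_short between -0.014 and 0.004 m and z of short_tin_3 in the frame of rack_short below 0.08 m and linear speed of each of short_tin_1, short_tin_2, short_tin_3 below 0.02 m/s); the robot touches nothing.
It fails at once if the robot touches or lifts a tin (contact force between any of the fingers, the arm and short_tin_1 above 0.5 N or contact force between any of the fingers, the arm and short_tin_2 above 0.5 N or contact force between any of the fingers, the arm and short_tin_3 above 0.5 N or contact force between any of the fingers, the arm and long_tin_1 above 0.5 N or contact force between any of the fingers, the arm and long_tin_2 above 0.5 N or contact force between any of the fingers, the arm and long_tin_3 above 0.5 N).
It fails at once if a tin leaves its rack or is lifted (z of any of short_tin_1, short_tin_2, short_tin_3 in the frame of rack_short above 0.115 m or z of any of long_tin_1, long_tin_2, long_tin_3 in the frame of rack_long above 0.115 m or height (world z) of any of short_tin_1, short_tin_2, short_tin_3, long_tin_1, long_tin_2, long_tin_3 below 0.035 m).
It fails at once if the third short tin gets past the gate (x of short_tin_3 in the frame of rack_short below -0.03 m).
It fails at once if the long-tin rack is worked or its tins shift (value of joint rocker_long above 0.12 rad or distance of any of long_tin_1, long_tin_2, long_tin_3 from where it was at the start of the episode above 0.012 m).
It fails at once if a bystander is moved more than 2 cm (distance of any of spice_jar_a, spice_jar_b, kitchen_timer, honey_jar, treat_tin from where it was at the start of the episode above 0.02 m).
It also fails if it takes over 38 s, if anything falls off the work surface, if the arm or the gripper's body presses on something with over 40 N, if the wrist force passes 120 N, or if a joint passes its speed limit or range.

ROBOT

A 6-joint arm with a two-finger parallel gripper is mounted at the origin on a cart in front of the work surface, level with it; the furniture and walls round the work are solid. World frame = base frame: x ahead of the robot, y to its left, z up, the work surface at z = 0. Lengths are in m, angles in rad, forces in N, time in s.
With the tool pointing down it reaches from about 0.225 to 0.875 m from the base axis. Payload 3.4 kg.
Tool frame: the origin (TCP) lies at the very end of the fingers, on their centre line; the grasp point (between the pads) lies behind it (manip.grasp_offset is the z of the grasp point in the tool frame, in m); z points along the fingers, y is the line along which they close (so a half turn about z gives the same grasp; the last joint's range is limited). The gripper opens to 85 mm and grips with 20 to 120 N. Pads are 22 mm wide; open, the fingers measure 114 mm over their backs; the gripper's body (76 mm by 85 mm) begins 54 mm behind the grasp point. The pads swing forward as they close: fully open they stand 13 mm farther back than shut.
Start: joints at [1.227, 0.276, 1.505, -0, 1.361, -0.121], TCP at [0.127, 0.561, 0.231] pointing down, gripper open.
Joint ranges: [-2.89, 2.89], [-0.75, 2.08], [0.22, 2.7], [-1.18, 4.32], [0.11, 2.71], [-2.7, 2.7]. Speed limits (rad/s): [2.57, 2.57, 3.14, 3.14, 3.14, 3.14].

INTERFACE

Orientations are given as a unit quaternion [w, x, y, z].
In Python, from rig import manip gives the robot as it stands.
- The arm moves only by the shell command python3 -m pendant 'ROWS' [FORCE]. ROWS is JSON, a list of rows, each an object of numbers: "dx", "dy", "dz": the shift along the tool's x, y, z in m; "rx", "ry", "rz": the turn, a rotation vector about the tool's x, y, z in degrees; "hand": the finger opening in m, from 0 to 0.0854. In form: [{"dx": .., "dy": .., "dz": .., "rx": .., "ry": .., "rz": .., "hand": ..}, ...]. A call has 1 to 12 rows; each row shifts and turns the commanded pose from where the row before left it, along the tool's axes as they then stand; what a row does not reach is not made up. A row lasts 1/12 s, in which the tool goes at most 41.7 mm and 7.16 degrees, less where a joint would pass 70% of its speed; a pose out of reach is approached as far as the arm can. A call is refused whole if a number of a shift passes 0.0417 or a number of a turn 7.16, either way. A call with a gripper value outside its range is refused whole. The fingers move at their own pace and stop on an object; FORCE is the grip in N (left out, the last holds). Time passes only in rows, so rows that do not move let the fingers close. It gives the time, the measured TCP pose, the force, the opening and the grip force at its end, in the units of the state.
- manip.get_state(): the state, without advancing time (a new reading comes with each control period).
- manip.get_image(name): name is "scene" or "top" or "wrist"; returns a dict with "frame" (480x640x3 uint8, red, green, blue), "fx", "fy", "cx", "cy" (pixels), "position" and "attitude" of the camera in the world; the wrist camera has in their place "mount" (4x4, takes a point from camera to tool coordinates, whose origin is the TCP and whose axes are the flange's). Camera axes: x right, y up, looking along -z (the intrinsics and any distortion apply to the point x, -y, -z); pixel columns grow to the right and rows downward; lengths in m; the calibration is good to about 2 mm. A picture is of the moment at which its call begins: read the wrist's pose just before it. There is no depth.
- manip.sign_off(): hands the job in; it is judged then, once.
The state is a dict: "clock": time; "qpos": joint angles; "qd": joint speeds; "effort": joint torques, N m; "position": TCP position; "ee_rot": TCP orientation; "contact_force": force on the tool from outside, world axes, zero at the start; "moment": the same for the moment, N m; "width": finger opening in m; "gripper_force": force on a finger pad.
Only numpy, scipy, OpenCV 4.12 (cv2) and the standard library are available. Lean on these libraries where they do the work, as an engineer would, in place of code of your own. Each camera call takes 0.05 s, during which the arm holds its last target. There are 200 camera calls.

## Working session

There is one attempt and no reset: what is moved stays moved. The work goes in short steps, Python scripts to look and compute and a shell command to move; the robot and the scene stay as the last step left them, time stands still between calls to the robot, and variables do not carry over. Pictures are saved under pics/ and viewed, at most 10 in all, crops included, and the job is handed in when it is done.

```bash
mkdir -p pics; python3 - <<'E'
from rig import manip
import cv2,pickle
print(manip.get_state(), manip.grasp_offset)
for n in("top","scene"):
    im=manip.get_image(n); cv2.imwrite(f"pics/{n}0.png",im["frame"][:,:,::-1]); pickle.dump(im,open(f"{n}0.pkl","wb"))
    print({k:v for k,v in im.items() if k!="frame"})
E
```

```text
{'clock': 0.0, 'qpos': array([ 1.22700165e+00,  2.76627106e-01,  1.50617522e+00,  1.48547177e-05,
        1.36070249e+00, -1.20985481e-01]), 'qd': array([ 0.00077837, -0.0008847 , -0.00048634,  0.00147648, -0.00194032,
       -0.00141863]), 'effort': array([ 1.06236334e-03, -4.16780126e+01, -2.45806825e+01,  2.98463556e-04,
        1.06892979e-02, -4.06311315e-06]), 'position': array([0.12686394, 0.56026899, 0.23040464]), 'ee_rot': array([-2.27257576e-04,  1.11175796e-01,  9.93800296e-01, -9.28711780e-04]), 'contact_force': array([ 0.18100815, -0.45187673, -0.18761409]), 'moment': array([0.05161996, 0.00437407, 0.02444054]), 'gripper_force': 0.0, 'width': 0.0853081365764321} -0.0187
{'fx': 496.0201127241233, 'fy': 496.0201127241233, 'cx': 310.7354157056908, 'cy': 239.1670421838645, 'position': array([ 0.29269039, -0.01485931,  1.45313842]), 'attitude': array([ 0.70910173,  0.04210016, -0.04629533, -0.70232404])}
{'fx': 542.8723453564209, 'fy': 542.8723453564209, 'cx': 322.4048470332235, 'cy': 244.5301778004529, 'position': array([-0.55383233,  0.54031683,  0.95774878]), 'attitude': array([-0.44740688, -0.23058175,  0.39082621,  0.77065817])}
```

View pics/top0.png

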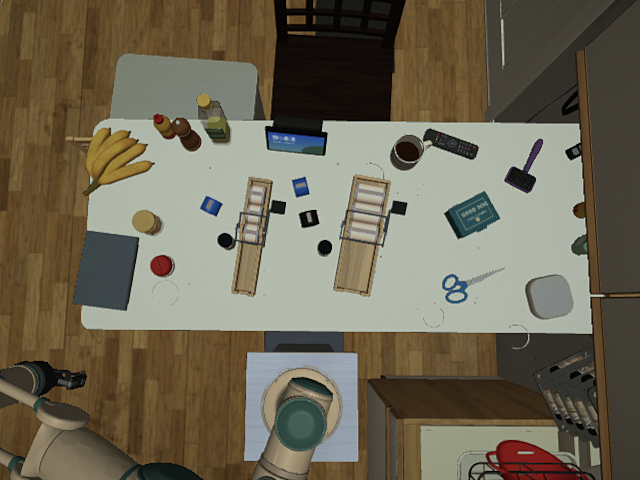

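View pics/scene0.png

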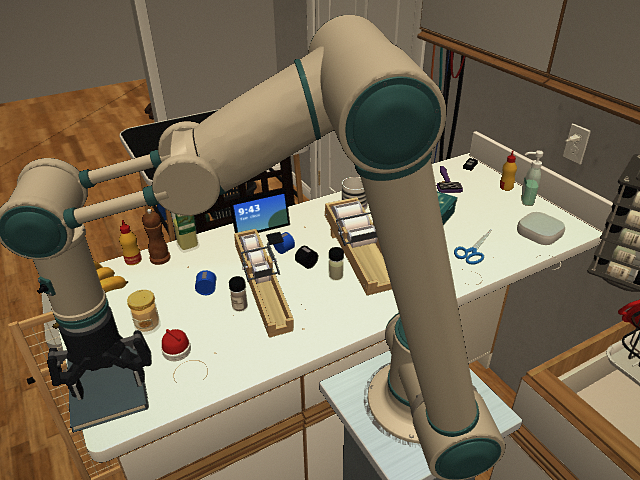

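The top view shows two racks. The narrow one on the left at (252,237) has the narrower tins, so it is the short-tin rack, and its pad is at about (278,207). The wide one at (362,235) is the long-tin rack, with its pad at (399,208). The black object at (309,218) and the blue ones at (302,186) and (211,205) are loose look-alikes. I'll measure the pad and check it in a crop.

```bash
cat > h.py <<'E'
import pickle,numpy as np,cv2
from scipy.spatial.transform import Rotation as R
def cast(im,uv,z):
    u,v=uv; q=im["attitude"]; d=R.from_quat([q[1],q[2],q[3],q[0]]).apply([(u-im["cx"])/im["fx"],-(v-im["cy"])/im["fy"],-1])
    p=im["position"]; return p+d*(z-p[2])/d[2]
def proj(im,P):
    q=im["attitude"]; c=R.from_quat([q[1],q[2],q[3],q[0]]).inv().apply(np.asarray(P)-im["position"])
    return np.array([im["cx"]-im["fx"]*c[0]/c[2], im["cy"]+im["fy"]*c[1]/c[2]])
E
python3 - <<'E'
from h import *
im=pickle.load(open("top0.pkl","rb")); f=im["frame"]
m=(f.max(2)<50).astype(np.uint8)
n,l,s,c=cv2.connectedComponentsWithStats(m)
for i in range(1,n):
    if s[i,4]>40 and 200<c[i][0]<420 and 150<c[i][1]<260: print(s[i],c[i],cast(im,c[i],.115))
# rack outline: wood mask
hsv=cv2.cvtColor(f,cv2.COLOR_RGB2HSV)
w=((hsv[:,:,1]>60)&(hsv[:,:,0]<25)&(hsv[:,:,2]>70)).astype(np.uint8); w[:150]=0;w[310:]=0
w=cv2.morphologyEx(w,cv2.MORPH_CLOSE,np.ones((9,9)))
for k in cv2.findContours(w,0,2)[0]:
    if cv2.contourArea(k)>1500:
        r=cv2.minAreaRect(k); b=cv2.boxPoints(r); print(r); print([cast(im,p,.05)[:2].round(3) for p in b])
cv2.imwrite("pics/crop.png",cv2.resize(f[165:305,195:425,::-1],None,fx=3.4,fy=3.4,interpolation=2))
E
```

```text
[396 142  23  19 352] [407.1875     150.99431818] [ 0.71115699 -0.28835726  0.115     ]
[391 148  12  19  60] [395.         158.21666667] [ 0.69007914 -0.25413089  0.115     ]
[270 200  16  14 164] [277.88414634 206.76829268] [0.54957511 0.06880722 0.115     ]
[390 201  17  14 164] [398.65243902 207.40243902] [ 0.55126927 -0.26249616  0.115     ]
[300 210  19  17 201] [308.79104478 218.47761194] [ 0.51793767 -0.01619866  0.115     ]
[218 233  15  15 162] [224.77160494 239.94444444] [0.45653221 0.21136414 0.115     ]
[318 240  14  15 158] [324.56329114 246.94936709] [ 0.44008542 -0.05976331  0.115     ]
((250.63778686523438, 236.3184051513672), (25.873565673828125, 117.8204345703125), 8.880659103393555)
[array([0.316, 0.207]), array([0.651, 0.164]), array([0.64, 0.09]), array([0.305, 0.135])]
((362.96514892578125, 232.3297882080078), (38.60681915283203, 123.88706970214844), 10.22216796875)
[array([ 0.326, -0.086]), array([ 0.679, -0.149]), array([ 0.66 , -0.259]), array([ 0.308, -0.193])]
((592.3431396484375, 229.55123901367188), (157.04791259765625, 48.713966369628906), 71.92389678955078)
[array([ 0.702, -0.703]), array([ 0.749, -0.841]), array([ 0.315, -0.953]), array([ 0.272, -0.819])]
((75.49998474121094, 229.49996948242188), (150.99996948242188, 158.99996948242188), 0.0)
[array([0.264, 0.843]), array([0.721, 0.883]), array([0.726, 0.445]), array([0.268, 0.422])]
```

View pics/crop.png

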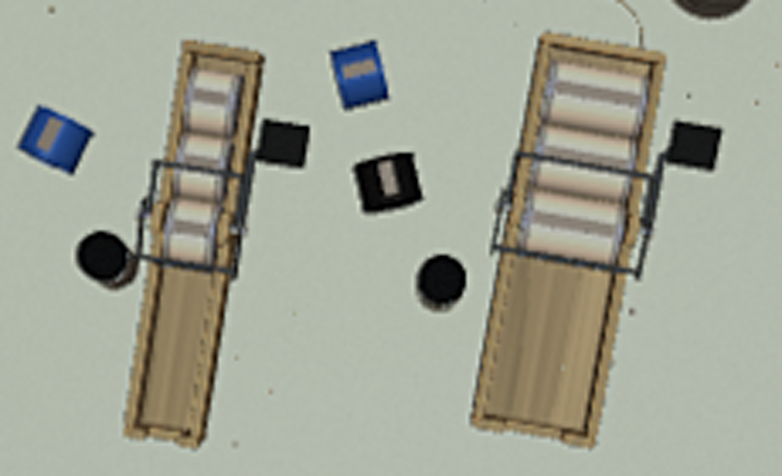

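The crop confirms it: the narrow rack's pad is at image (278,207), about (0.550, 0.069, 0.115) in the world. The loose tins and jars stay clear of it. The tool's yaw already roughly matches the rack, so I'll travel high with the fingers closing.

```bash
python3 -m pendant '[{"dx":-0.015,"dy":-0.011,"hand":0},{"dx":-0.026,"dy":-0.019,"hand":0},{"dx":-0.026,"dy":-0.019,"hand":0},{"dx":-0.026,"dy":-0.019,"hand":0},{"dx":-0.026,"dy":-0.019,"hand":0},{"dx":-0.026,"dy":-0.019,"hand":0},{"dx":-0.026,"dy":-0.019,"hand":0},{"dx":-0.026,"dy":-0.019,"hand":0},{"dx":-0.026,"dy":-0.019,"hand":0},{"dx":-0.026,"dy":-0.019,"hand":0},{"dx":-0.015,"dy":-0.011,"hand":0},{"hand":0}]'
python3 -m pendant '[{"dx":-0.015,"dy":-0.011,"hand":0},{"dx":-0.026,"dy":-0.019,"hand":0},{"dx":-0.026,"dy":-0.019,"hand":0},{"dx":-0.026,"dy":-0.019,"hand":0},{"dx":-0.026,"dy":-0.019,"hand":0},{"dx":-0.026,"dy":-0.019,"hand":0},{"dx":-0.026,"dy":-0.019,"hand":0},{"dx":-0.026,"dy":-0.019,"hand":0},{"dx":-0.015,"dy":-0.011,"hand":0},{"hand":0},{"hand":0}]'
python3 - <<'E'
from h import *
from rig import manip
s=manip.get_state(); q=s["ee_rot"]; r=R.from_quat([q[1],q[2],q[3],q[0]])
print(s["position"],s["clock"],s["contact_force"],s["width"],r.as_matrix().round(3))
print("tool delta to 20mm above pad",r.inv().apply(np.array([.5496,.0688,.135])-s["position"]))
w=manip.get_image("wrist"); cv2.imwrite("pics/w1.png",w["frame"][:,:,::-1]); pickle.dump((s,w),open("w1.pkl","wb"))
print(w["mount"],w["fx"],w["cx"],w["cy"])
T=np.linalg.inv(w["mount"]); c=T[:3,:3]@r.inv().apply(np.array([.5496,.0688,.115])-s["position"])+T[:3,3]
print("pad expected px",w["cx"]-w["fx"]*c[0]/c[2],w["cy"]+w["fy"]*c[1]/c[2])
E
```

```text
[0.126894   0.56034203 0.23053163] 0.1 [ 0.9475358   0.5042179  -0.55346777] 0.0852957658821818 [[-0.975  0.221 -0.001]
 [ 0.221  0.975 -0.002]
 [ 0.    -0.002 -1.   ]]
tool delta to 20mm above pad [-0.52087148 -0.38585402  0.0960718 ]
[[ 3.33298982e-05  9.44704669e-01  3.27922379e-01  8.35895464e-02]
 [ 9.99999887e-01  1.24354541e-04 -4.59889959e-04 -9.57702222e-04]
 [-4.75238828e-04  3.27922358e-01 -9.44704558e-01 -1.42974942e-01]
 [ 0.00000000e+00  0.00000000e+00  0.00000000e+00  1.00000000e+00]] 347.2937506031468 321.2175242992726 230.86353235054392
pad expected px 19.226809984947522 612.1821866050839invalid input
invalid input
```

View pics/w1.png

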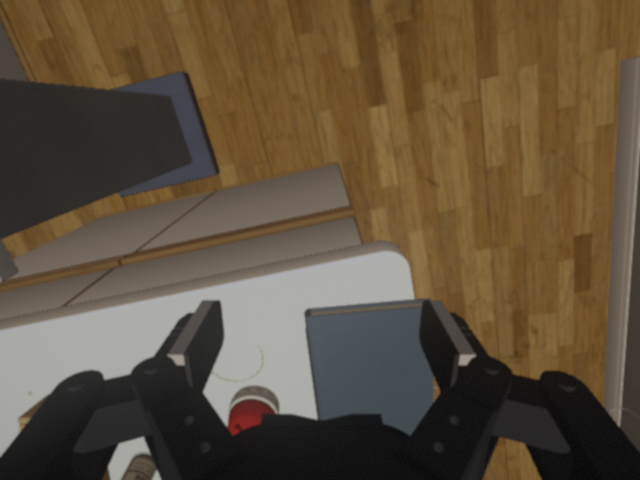

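The wrist view still shows the worktop's left end, with the red timer at (252,410), so the arm hasn't moved and both calls were refused. I'll try a row with all seven keys.

```bash
python3 -m pendant '[{"dx":-0.010,"dy":-0.007,"dz":0,"rx":0,"ry":0,"rz":0,"hand":0}]'; echo; python3 -m pendant '[{"dx":-0.015,"dy":-0.011,"hand":0.0}]' 20; echo;  python3 -m pendant '[{"dx":-0.015,"dy":-0.011}]'
```

```text
clock: 0.23
position: [0.1344, 0.5526, 0.2308]
ee_rot: [-0.001, 0.11, 0.994, 0.0]
contact_force: [0.6, -0.2, 0.4]
width: 0.0756
gripper_force: 0.0

invalid input
invalid input
```

Every row needs all seven keys.

```bash
python3 -m pendant '[{"dx":-0.02,"dy":-0.015,"dz":0,"rx":0,"ry":0,"rz":0,"hand":0},{"dx":-0.026,"dy":-0.019,"dz":0,"rx":0,"ry":0,"rz":0,"hand":0},{"dx":-0.026,"dy":-0.019,"dz":0,"rx":0,"ry":0,"rz":0,"hand":0},{"dx":-0.026,"dy":-0.019,"dz":0,"rx":0,"ry":0,"rz":0,"hand":0},{"dx":-0.026,"dy":-0.019,"dz":0,"rx":0,"ry":0,"rz":0,"hand":0},{"dx":-0.026,"dy":-0.019,"dz":0,"rx":0,"ry":0,"rz":0,"hand":0},{"dx":-0.026,"dy":-0.019,"dz":0,"rx":0,"ry":0,"rz":0,"hand":0},{"dx":-0.026,"dy":-0.019,"dz":0,"rx":0,"ry":0,"rz":0,"hand":0},{"dx":-0.026,"dy":-0.019,"dz":0,"rx":0,"ry":0,"rz":0,"hand":0},{"dx":-0.026,"dy":-0.019,"dz":0,"rx":0,"ry":0,"rz":0,"hand":0},{"dx":-0.026,"dy":-0.019,"dz":0,"rx":0,"ry":0,"rz":0,"hand":0},{"dx":-0.026,"dy":-0.019,"dz":0,"rx":0,"ry":0,"rz":0,"hand":0}]'
python3 -m pendant '[{"dx":-0.026,"dy":-0.019,"dz":0,"rx":0,"ry":0,"rz":0,"hand":0},{"dx":-0.026,"dy":-0.019,"dz":0,"rx":0,"ry":0,"rz":0,"hand":0},{"dx":-0.026,"dy":-0.019,"dz":0,"rx":0,"ry":0,"rz":0,"hand":0},{"dx":-0.026,"dy":-0.019,"dz":0,"rx":0,"ry":0,"rz":0,"hand":0},{"dx":-0.026,"dy":-0.019,"dz":0,"rx":0,"ry":0,"rz":0,"hand":0},{"dx":-0.026,"dy":-0.019,"dz":0,"rx":0,"ry":0,"rz":0,"hand":0},{"dx":-0.015,"dy":-0.011,"dz":0,"rx":0,"ry":0,"rz":0,"hand":0},{"dx":0,"dy":0,"dz":0,"rx":0,"ry":0,"rz":0,"hand":0},{"dx":0,"dy":0,"dz":0,"rx":0,"ry":0,"rz":0,"hand":0}]'
cat > look.py <<'E'
import sys
from h import *
from rig import manip
s=manip.get_state(); q=s["ee_rot"]; r=R.from_quat([q[1],q[2],q[3],q[0]])
print(s["position"],s["clock"],s["contact_force"],s["width"])
print("tool delta to 20mm above pad",r.inv().apply(np.array([.5496,.0688,.135])-s["position"]))
w=manip.get_image("wrist"); cv2.imwrite(f"pics/{sys.argv[1]}.png",w["frame"][:,:,::-1]); pickle.dump((s,w),open(sys.argv[1]+".pkl","wb"))
T=np.linalg.inv(w["mount"]); c=T[:3,:3]@r.inv().apply(np.array([.5496,.0688,.115])-s["position"])+T[:3,3]
print("pad expected px",w["cx"]-w["fx"]*c[0]/c[2],w["cy"]+w["fy"]*c[1]/c[2])
E
python3 look.py w2
```

```text
clock: 1.23
position: [0.3848, 0.2634, 0.2313]
ee_rot: [0.0, 0.111, 0.994, -0.0]
contact_force: [1.1, -0.4, 0.2]
width: 0.0
gripper_force: 0.0
clock: 1.98
position: [0.5231, 0.1047, 0.2308]
ee_rot: [-0.001, 0.112, 0.994, -0.0]
contact_force: [-0.5, 0.8, 0.0]
width: 0.0
gripper_force: 0.0
[0.52313329 0.10474107 0.23084932] 1.9833 [-0.53021734  0.78251138  0.03928971] 4.24200403431649e-05
tool delta to 20mm above pad [-0.03397049 -0.02910324  0.09580369]
pad expected px 286.5247982033978 263.0501848942609
```

View pics/w2.png

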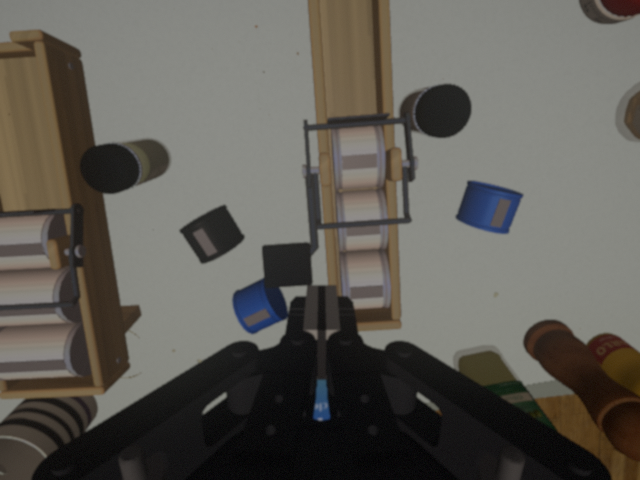

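The wrist view shows the pad at (288,264), against (286,263) predicted from the top view, so the position holds. The short tins are at (358,155), (362,215) and (365,280). Next I'll go over the pad and down to 20 mm above it.

```bash
python3 -m pendant '[{"dx":-0.017,"dy":-0.0145,"dz":0,"rx":0,"ry":0,"rz":0,"hand":0},{"dx":-0.017,"dy":-0.0145,"dz":0,"rx":0,"ry":0,"rz":0,"hand":0},{"dx":0,"dy":0,"dz":0.02,"rx":0,"ry":0,"rz":0,"hand":0},{"dx":0,"dy":0,"dz":0.03,"rx":0,"ry":0,"rz":0,"hand":0},{"dx":0,"dy":0,"dz":0.03,"rx":0,"ry":0,"rz":0,"hand":0},{"dx":0,"dy":0,"dz":0.016,"rx":0,"ry":0,"rz":0,"hand":0},{"dx":0,"dy":0,"dz":0,"rx":0,"ry":0,"rz":0,"hand":0},{"dx":0,"dy":0,"dz":0,"rx":0,"ry":0,"rz":0,"hand":0}]'; python3 look.py w3
```

```text
clock: 2.7
position: [0.5488, 0.0712, 0.135]
ee_rot: [-0.001, 0.11, 0.994, 0.0]
contact_force: [1.1, -0.1, 0.8]
width: -0.0003
gripper_force: 0.0
[0.54881202 0.07118656 0.1349994 ] 2.7 [ 1.13185245 -0.11869345  0.79789744] -0.0002876382920148456
tool delta to 20mm above pad [-1.29268635e-03 -2.15535168e-03 -2.91512633e-06]
pad expected px 318.78573096088076 282.03201443500325
```

View pics/w3.png

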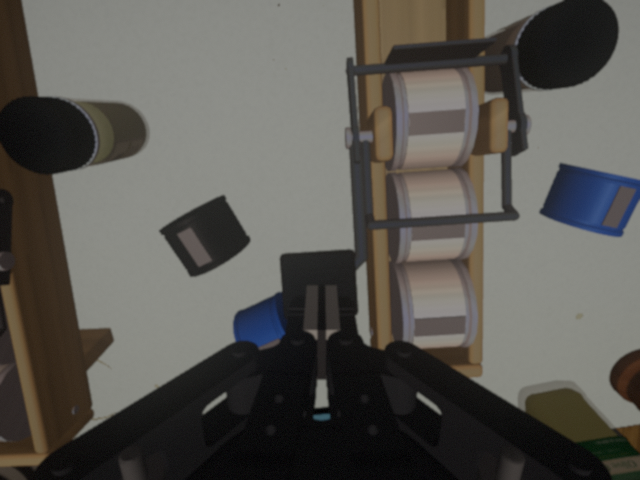

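The fingertips are over the middle of the pad, which spans columns 282–355. Pressing now, to a TCP height of about 0.077.

```bash
python3 -m pendant '[{"dx":-0.001,"dy":-0.002,"dz":0.016,"rx":0,"ry":0,"rz":0,"hand":0},{"dx":0,"dy":0,"dz":0.006,"rx":0,"ry":0,"rz":0,"hand":0},{"dx":0,"dy":0,"dz":0.006,"rx":0,"ry":0,"rz":0,"hand":0},{"dx":0,"dy":0,"dz":0.006,"rx":0,"ry":0,"rz":0,"hand":0},{"dx":0,"dy":0,"dz":0.006,"rx":0,"ry":0,"rz":0,"hand":0},{"dx":0,"dy":0,"dz":0.006,"rx":0,"ry":0,"rz":0,"hand":0},{"dx":0,"dy":0,"dz":0.006,"rx":0,"ry":0,"rz":0,"hand":0},{"dx":0,"dy":0,"dz":0.006,"rx":0,"ry":0,"rz":0,"hand":0},{"dx":0,"dy":0,"dz":0,"rx":0,"ry":0,"rz":0,"hand":0},{"dx":0,"dy":0,"dz":0,"rx":0,"ry":0,"rz":0,"hand":0}]'; python3 look.py w4; python3 -c "
from h import *
a=pickle.load(open('w4.pkl','rb'))[1]['frame']
from rig import manip
b=manip.get_image('top')['frame'][165:305,205:315]
b=cv2.resize(b,(377,480))
cv2.imwrite('pics/c4.png',cv2.resize(np.hstack([a,b]),(800,378))[:,:,::-1])"
```

```text
clock: 3.58
position: [0.5528, 0.0683, 0.0798]
ee_rot: [0.003, 0.111, 0.994, 0.0]
contact_force: [-1.2, -0.9, 8.3]
width: -0.0003
gripper_force: 4.2
[0.55278291 0.06825477 0.07983022] 3.5833 [-1.17521138 -0.8924575   8.28602215] -0.00027034627078740224
tool delta to 20mm above pad [ 0.00294387 -0.00010115 -0.05518566]
pad expected px 323.32093183675363 341.2036217400412
```

View pics/c4.png

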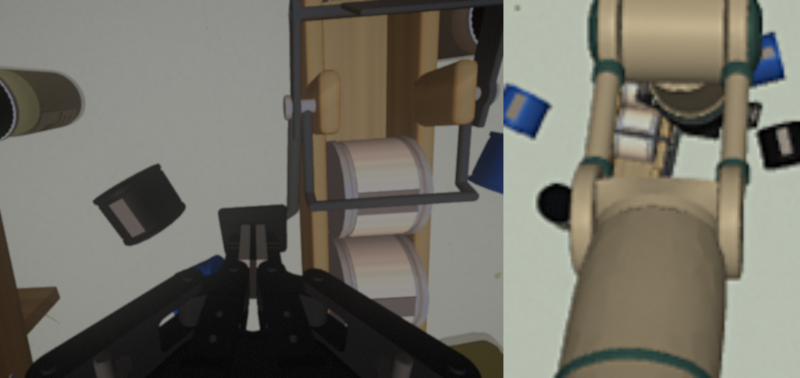

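The first tin has rolled past the gate, and tins 2 and 3 are held back at about (385,185) and (375,270). The force is 8 N. I'll press a little deeper, hold briefly, then release.

```bash
python3 -m pendant '[{"dx":0.002,"dy":0,"dz":0.002,"rx":0,"ry":0,"rz":0,"hand":0},{"dx":0,"dy":0,"dz":0.001,"rx":0,"ry":0,"rz":0,"hand":0},{"dx":0,"dy":0,"dz":0,"rx":0,"ry":0,"rz":0,"hand":0},{"dx":0,"dy":0,"dz":0,"rx":0,"ry":0,"rz":0,"hand":0},{"dx":0,"dy":0,"dz":0,"rx":0,"ry":0,"rz":0,"hand":0},{"dx":0,"dy":0,"dz":0,"rx":0,"ry":0,"rz":0,"hand":0}]'
python3 -m pendant '[{"dx":0,"dy":0,"dz":-0.012,"rx":0,"ry":0,"rz":0,"hand":0},{"dx":0,"dy":0,"dz":-0.016,"rx":0,"ry":0,"rz":0,"hand":0},{"dx":0,"dy":0,"dz":-0.016,"rx":0,"ry":0,"rz":0,"hand":0},{"dx":0,"dy":0,"dz":-0.016,"rx":0,"ry":0,"rz":0,"hand":0},{"dx":0,"dy":0,"dz":0,"rx":0,"ry":0,"rz":0,"hand":0},{"dx":0,"dy":0,"dz":0,"rx":0,"ry":0,"rz":0,"hand":0},{"dx":0,"dy":0,"dz":0,"rx":0,"ry":0,"rz":0,"hand":0},{"dx":0,"dy":0,"dz":0,"rx":0,"ry":0,"rz":0,"hand":0},{"dx":0,"dy":0,"dz":0,"rx":0,"ry":0,"rz":0,"hand":0},{"dx":0,"dy":0,"dz":0,"rx":0,"ry":0,"rz":0,"hand":0},{"dx":0,"dy":0,"dz":0,"rx":0,"ry":0,"rz":0,"hand":0},{"dx":0,"dy":0,"dz":0,"rx":0,"ry":0,"rz":0,"hand":0}]'
python3 look.py w5
```

```text
clock: 4.18
position: [0.5522, 0.0684, 0.0776]
ee_rot: [0.004, 0.111, 0.994, 0.0]
contact_force: [1.7, -1.3, 8.5]
width: 0.0
gripper_force: 4.4
clock: 5.18
position: [0.5485, 0.0685, 0.1339]
ee_rot: [-0.0, 0.111, 0.994, 0.0]
contact_force: [0.1, -0.4, 0.5]
width: -0.0001
gripper_force: 0.0
[0.54853845 0.06847732 0.13387021] 5.1833 [ 0.12588356 -0.44791145  0.5454979 ] -5.102288766271646e-05
tool delta to 20mm above pad [-0.0009631   0.00054923 -0.00113058]
pad expected px 323.963034834182 282.4280043162287
```

View pics/w5.png

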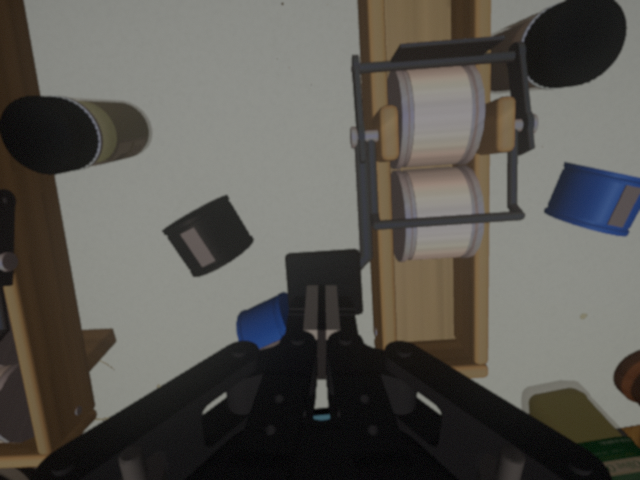

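The pad is back up at (323,280), tin 2 stands at the gate at (437,117), and tin 3 is behind it. I'll wait a second for things to settle, then make the second press and release.

```bash
python3 -m pendant '[{"dx":0,"dy":0,"dz":0,"rx":0,"ry":0,"rz":0,"hand":0},{"dx":0,"dy":0,"dz":0,"rx":0,"ry":0,"rz":0,"hand":0},{"dx":0,"dy":0,"dz":0,"rx":0,"ry":0,"rz":0,"hand":0},{"dx":0,"dy":0,"dz":0,"rx":0,"ry":0,"rz":0,"hand":0},{"dx":0,"dy":0,"dz":0,"rx":0,"ry":0,"rz":0,"hand":0},{"dx":0,"dy":0,"dz":0,"rx":0,"ry":0,"rz":0,"hand":0},{"dx":0,"dy":0,"dz":0,"rx":0,"ry":0,"rz":0,"hand":0},{"dx":0,"dy":0,"dz":0,"rx":0,"ry":0,"rz":0,"hand":0},{"dx":0,"dy":0,"dz":0,"rx":0,"ry":0,"rz":0,"hand":0},{"dx":0,"dy":0,"dz":0,"rx":0,"ry":0,"rz":0,"hand":0},{"dx":0,"dy":0,"dz":0,"rx":0,"ry":0,"rz":0,"hand":0},{"dx":0,"dy":0,"dz":0,"rx":0,"ry":0,"rz":0,"hand":0}]' >/dev/null
python3 -m pendant '[{"dx":0,"dy":0,"dz":0.016,"rx":0,"ry":0,"rz":0,"hand":0},{"dx":0,"dy":0,"dz":0.006,"rx":0,"ry":0,"rz":0,"hand":0},{"dx":0,"dy":0,"dz":0.006,"rx":0,"ry":0,"rz":0,"hand":0},{"dx":0,"dy":0,"dz":0.006,"rx":0,"ry":0,"rz":0,"hand":0},{"dx":0,"dy":0,"dz":0.006,"rx":0,"ry":0,"rz":0,"hand":0},{"dx":0,"dy":0,"dz":0.006,"rx":0,"ry":0,"rz":0,"hand":0},{"dx":0,"dy":0,"dz":0.006,"rx":0,"ry":0,"rz":0,"hand":0},{"dx":0,"dy":0,"dz":0.006,"rx":0,"ry":0,"rz":0,"hand":0},{"dx":0,"dy":0,"dz":0.002,"rx":0,"ry":0,"rz":0,"hand":0},{"dx":0,"dy":0,"dz":0,"rx":0,"ry":0,"rz":0,"hand":0},{"dx":0,"dy":0,"dz":0,"rx":0,"ry":0,"rz":0,"hand":0},{"dx":0,"dy":0,"dz":0,"rx":0,"ry":0,"rz":0,"hand":0}]'
python3 -m pendant '[{"dx":0,"dy":0,"dz":0,"rx":0,"ry":0,"rz":0,"hand":0},{"dx":0,"dy":0,"dz":0,"rx":0,"ry":0,"rz":0,"hand":0},{"dx":0,"dy":0,"dz":0,"rx":0,"ry":0,"rz":0,"hand":0},{"dx":0,"dy":0,"dz":0,"rx":0,"ry":0,"rz":0,"hand":0},{"dx":0,"dy":0,"dz":0,"rx":0,"ry":0,"rz":0,"hand":0}]'
python3 look.py w6
```

```text
clock: 7.23
position: [0.5486, 0.0686, 0.0775]
ee_rot: [0.0, 0.111, 0.994, 0.0]
contact_force: [-5.5, -0.1, 21.1]
width: 0.0
gripper_force: 9.4
clock: 7.65
position: [0.5486, 0.0686, 0.0775]
ee_rot: [0.001, 0.111, 0.994, 0.0]
contact_force: [-5.2, 0.1, 21.4]
width: -0.0002
gripper_force: 9.4
[0.54863193 0.06861456 0.07750839] 7.65 [-5.20209805  0.05074382 21.41016443] -0.00021206367549363742
tool delta to 20mm above pad [-0.00096026  0.0004155  -0.05749053]
pad expected px 324.79611685717725 354.2822896022782
```

View pics/w6.png

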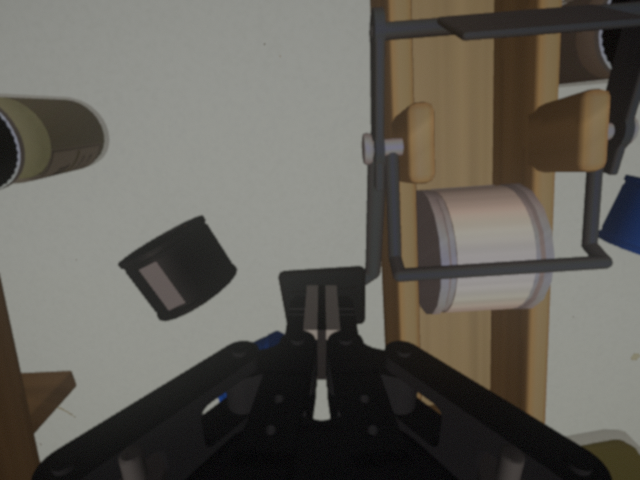

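The second tin has gone, and the third is held at (490,250). I'll release, rise and back away toward the start side so the top camera has a clear view.

```bash
python3 -m pendant '[{"dx":0,"dy":0,"dz":-0.012,"rx":0,"ry":0,"rz":0,"hand":0},{"dx":0,"dy":0,"dz":-0.016,"rx":0,"ry":0,"rz":0,"hand":0},{"dx":0,"dy":0,"dz":-0.02,"rx":0,"ry":0,"rz":0,"hand":0},{"dx":0,"dy":0,"dz":-0.025,"rx":0,"ry":0,"rz":0,"hand":0},{"dx":0,"dy":0,"dz":-0.03,"rx":0,"ry":0,"rz":0,"hand":0},{"dx":0,"dy":0,"dz":-0.03,"rx":0,"ry":0,"rz":0,"hand":0},{"dx":0,"dy":0,"dz":-0.02,"rx":0,"ry":0,"rz":0,"hand":0},{"dx":0.02,"dy":0.015,"dz":0,"rx":0,"ry":0,"rz":0,"hand":0},{"dx":0.026,"dy":0.019,"dz":0,"rx":0,"ry":0,"rz":0,"hand":0},{"dx":0.026,"dy":0.019,"dz":0,"rx":0,"ry":0,"rz":0,"hand":0},{"dx":0.026,"dy":0.019,"dz":0,"rx":0,"ry":0,"rz":0,"hand":0},{"dx":0.026,"dy":0.019,"dz":0,"rx":0,"ry":0,"rz":0,"hand":0}]'
python3 -m pendant '[{"dx":0.026,"dy":0.019,"dz":0,"rx":0,"ry":0,"rz":0,"hand":0},{"dx":0.026,"dy":0.019,"dz":0,"rx":0,"ry":0,"rz":0,"hand":0},{"dx":0.026,"dy":0.019,"dz":0,"rx":0,"ry":0,"rz":0,"hand":0},{"dx":0.026,"dy":0.019,"dz":0,"rx":0,"ry":0,"rz":0,"hand":0},{"dx":0.026,"dy":0.019,"dz":0,"rx":0,"ry":0,"rz":0,"hand":0},{"dx":0.026,"dy":0.019,"dz":0,"rx":0,"ry":0,"rz":0,"hand":0},{"dx":0.026,"dy":0.019,"dz":0,"rx":0,"ry":0,"rz":0,"hand":0},{"dx":0.026,"dy":0.019,"dz":0,"rx":0,"ry":0,"rz":0,"hand":0},{"dx":0.026,"dy":0.019,"dz":0,"rx":0,"ry":0,"rz":0,"hand":0},{"dx":0.026,"dy":0.019,"dz":0,"rx":0,"ry":0,"rz":0,"hand":0},{"dx":0.015,"dy":0.011,"dz":0,"rx":0,"ry":0,"rz":0,"hand":0},{"dx":0,"dy":0,"dz":0,"rx":0,"ry":0,"rz":0,"hand":0}]'
python3 - <<'E'
from h import *
from rig import manip
f=manip.get_image("top")["frame"]
cv2.imwrite("pics/end.png",cv2.resize(f[165:305,195:425,::-1],None,fx=3.4,fy=3.4,interpolation=2))
E
```

```text
clock: 8.7
position: [0.4464, 0.1854, 0.2271]
ee_rot: [-0.0, 0.112, 0.994, -0.0]
contact_force: [0.1, 0.8, 0.8]
width: -0.0
gripper_force: 0.0
clock: 9.7
position: [0.2215, 0.4437, 0.2271]
ee_rot: [-0.001, 0.109, 0.994, 0.0]
contact_force: [0.0, -0.2, -0.1]
width: 0.0002
gripper_force: 0.0
```

View pics/end.png

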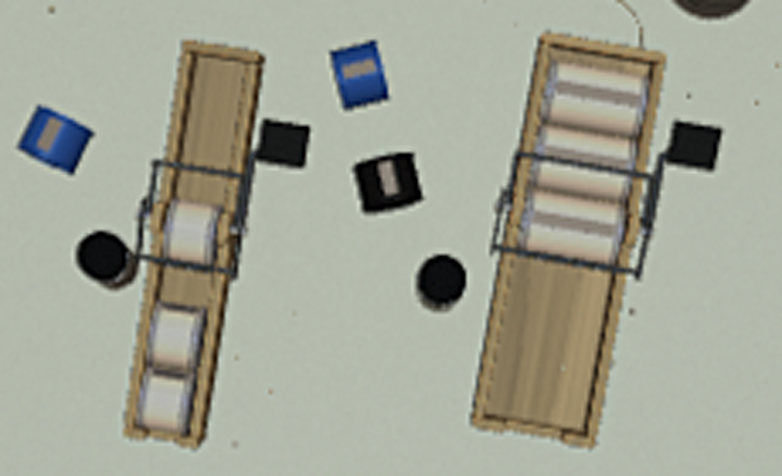

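The crop shows two tins in the tray at (167,400) and (175,338), the third behind the closed gate at (192,232), and everything else where it was. Handing in after a short rest.

```bash
python3 -m pendant '[{"dx":0,"dy":0,"dz":0,"rx":0,"ry":0,"rz":0,"hand":0},{"dx":0,"dy":0,"dz":0,"rx":0,"ry":0,"rz":0,"hand":0},{"dx":0,"dy":0,"dz":0,"rx":0,"ry":0,"rz":0,"hand":0},{"dx":0,"dy":0,"dz":0,"rx":0,"ry":0,"rz":0,"hand":0},{"dx":0,"dy":0,"dz":0,"rx":0,"ry":0,"rz":0,"hand":0},{"dx":0,"dy":0,"dz":0,"rx":0,"ry":0,"rz":0,"hand":0}]' >/dev/null; python3 -c "
from rig import manip
print(manip.sign_off())"
```

```text
the job is handed in; nothing more can be done
None
```

The job is handed in (no verdict came back): the last picture shows two short tins in the tray, the third behind the closed gate, and the long-tin rack and the loose tins and spice jars in view unmoved.

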